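# Roll the tins under the hold-down bar

## Robot

A 6-joint arm with a two-finger parallel gripper is mounted at the origin on the work surface. World frame = base frame: x ahead of the robot, y to its left, z up, the work surface at z = 0. Lengths are in m, angles in degrees, forces in N, time in s.
With the tool pointing down it reaches from about 0.325 to 0.75 m from the base axis. Payload 7.6 kg.
Tool frame: the origin (TCP) lies midway between the tips of the shut fingers; the grasp point (between the pads) lies 19 mm behind it; z points along the fingers, y is the direction in which the jaws open and shut (so a half turn about z gives the same grasp; the last joint's range is limited). The gripper opens to 85 mm and grips with 20 to 120 N. Pads are 22 mm wide; open, the fingers measure 114 mm over their backs; the gripper's body (76 mm by 85 mm) begins 54 mm behind the grasp point. The pads swing forward as they close: fully open they stand 13 mm farther back than shut.
Start: joints at [70.571, 2.991, 80.254, -0, 96.75, -4.028], TCP at [0.139, 0.506, 0.231] pointing down, gripper open.
Joint ranges: [-166.34, 166.34], [-52.06, 124.39], [6.96, 135.62], [-60.46, 240.46], [14.63, 156.25], [-167.68, 167.68]. Speed limits (degrees/s): [147.25, 147.25, 172.46, 180, 180, 180].

## Interface

Orientations are given as [roll, pitch, yaw] about the fixed x, y, z axes, in that order (R = Rz(yaw) Ry(pitch) Rx(roll)).
In Python, from rig import get_obs, get_image, finish_job, recognise, regions_of gives the robot as it stands.
- The arm moves only by the tool play_rows, never from a script. Its argument "moves" is a list of rows, each a list of 5 numbers: the shift along the tool's x, y, z in cm, then the turn about the tool's z in rad, then the opening, from 0 (shut) to 1 (fully open). In form: [[dx, dy, dz, spin, jaw], ...]. A call has 1 to 20 rows; each row is the pose to reach, as a shift and turn from the pose measured when the call began, along the tool's axes at that moment; what a row does not reach only later rows make up. A row lasts 1/8 s, in which the tool goes at most 62.5 mm and 10.7 degrees, less where a joint would pass 70% of its speed; a pose out of reach is approached as far as the arm can. A call with a gripper value outside its range is refused whole. The fingers move at their own pace and stop on an object; the grip force is fixed at half the most. Time passes only in rows, so rows that repeat a pose let the fingers close. It gives the time, the measured TCP pose, the force and the opening at its end, in the units of the state.
- get_obs(): the state, without advancing time (a new reading comes with each control period).
- get_image(name): name is "scene" or "top" or "wrist"; returns a dict with "frame" (400x640x3 uint8, red, green, blue), "intrinsics" (3x3 intrinsics, pixels), "k1" (the pictures are not rectified: a ray, as slopes to the right and down, at radius r is drawn at 1 + k1 r^2 times it, then the intrinsics apply), "rvec" (rotation vector, rad) and "tvec" (3), from world to camera coordinates, as OpenCV has them; the wrist camera has in their place "mount" (4x4, takes a point from camera to tool coordinates, whose origin is the TCP and whose axes are the flange's). Camera axes: x right, y down, z forward; pixel columns grow to the right and rows downward; lengths in m; the calibration is good to about 2 mm. A picture is of the moment at which its call begins: read the wrist's pose just before it. There is no depth.
- finish_job(): hands the job in, once; it reports no verdict.
Trained networks look in the newest picture that a camera, given by its name, has taken for a name from the list of things; names that differ only in an ending like _2 or _b are one class to them, and where a whole thing is asked for, a point or a joint stands for the part that bears it (a point fixed in the world has none). Each returns a list of dicts, best first, with "conf" (0 to 1); they miss things now and then, are a little off and sometimes report something else, mostly with a low value. They report only what shows in the picture. A call takes as long as a camera call. They do not tell look-alikes from the thing itself.
- recognise(label, camera): "location" ([column, row] in pixels, amid what is visible of it).
- regions_of(label, camera): "mask" (400x640 bool, what is visible of it) and "location" ([column, row] in pixels, amid what is visible of it).
The state is a dict: "clock": time; "q": joint angles; "dq": joint speeds; "effort": joint torques, N m; "ee_pos": TCP position; "tool_rot": TCP orientation; "force": force on the tool from outside, world axes, zero at the start; "moment": the same for the moment, N m; "gripper_width": opening from 0.0 (shut) to 1.0 (fully open).
Only numpy, scipy, OpenCV 4.12 (cv2) and the standard library are available. Lean on these libraries where they do the work, as an engineer would, in place of code of your own. Each camera call takes 0.05 s, during which the arm holds its last target. There are 200 camera calls.

## Task

Get the tins ready for labelling: swing the hold-down bar up and over until it stays open, and lay the loose tongs that are in the way flat on the bare part of the griddle. Then roll every tin along the counter, without pinching it or picking it up, so that it stops on the dark line, centred over it and lying along it, and when all of them are there swing the bar back over and down so that it clamps them. Leave everything else on the counter where it is.

Things in the scene. Friction and masses are not known exactly. Their poses are not given: they have to be found in the camera images.
- line_mid (a point): middle of the dark line let flush into the counter: 330 mm long, 12 mm wide. Its x axis runs along the line, z up, and y points square to the line towards the bar's hinge, which is 110 mm away along +y and 52 mm up. The tins start on the other (-y) side, 180 to 250 mm from the line.
- hinge_mid (a point): middle of the bar's hinge axis, 52 mm above the counter; the axis runs along this point's x (parallel to the dark line). Two posts, 66 mm tall, carry the hinge 185 mm either side. A kerb 8 mm high runs between the posts along the counter, its near face 54 mm past the middle of the dark line.
- bar (a joint): angle of the heavy steel hold-down bar, rad: 0 = down (its start; level over the dark line, underside 52 mm up), about 1.5 = balanced upright (over-centre point), 2.05 = fully open, leaning back beyond the hinge. By its 0.9 kg weight it falls either way from upright and stays down or open; lifting it takes about 5 N at the handle. Down upon tins it reads about 0.02. Strip 334 x 34 x 8 mm on two end arms.
- bar_handle (a point): middle of the bar's handle: a black round rod 14 mm thick, 120 mm long, parallel to the hinge, on two thin stays at its ends. With the bar down it lies 165 mm from the hinge axis towards -y of line_mid and 35 mm above the axis (87 mm above the counter); it swings up and over to +y at a radius of 169 mm. The rod can turn between the fingers while it is swung.
- tin1: small closed tin lying on its side: a cylinder 54 mm across and 70 mm long, 0.12 to 0.25 kg, pale paper band, bright rims. Origin at its centre (27 mm up); its x axis is the cylinder's axis (level), y and z turn as it rolls. It rolls easily, coasts after a fast push, but stays where it is left at rest. Some starts have only two of the three tins.
- tin2: small closed tin lying on its side: a cylinder 54 mm across and 70 mm long, 0.12 to 0.25 kg, pale paper band, bright rims. Origin at its centre (27 mm up); its x axis is the cylinder's axis (level), y and z turn as it rolls. It rolls easily, coasts after a fast push, but stays where it is left at rest. Some starts have only two of the three tins.
- tin3: small closed tin lying on its side: a cylinder 54 mm across and 70 mm long, 0.12 to 0.25 kg, pale paper band, bright rims. Origin at its centre (27 mm up); its x axis is the cylinder's axis (level), y and z turn as it rolls. It rolls easily, coasts after a fast push, but stays where it is left at rest. Some starts have only two of the three tins.
- tongs: closed steel kitchen tongs lying on the counter between the tins and the dark line, roughly parallel to the line: 170 mm long (x axis), 19 mm wide (y), 18 mm high, 0.1 kg. Origin at the centre, 9 mm up. Must end lying flat on the griddle.
- griddle_top (a point): centre of the top face of the cold, flat, rimless square griddle, 240 by 240 mm, 30 mm above the counter, z up, sides along x and y. It cannot be moved.
- tongs_spare: a second, like pair of tongs already lying on the griddle, 85 mm from its centre towards its +y edge; origin at its centre. Bystander: leave alone.
- bowl: orange plastic bowl, 130 mm across, 55 mm high; origin under its centre. Bystander: leave alone.
- teapot: white ceramic teapot with its lid on, 124 mm across, 122 mm high; origin under its centre. Bystander: leave alone.
- mug: white mug, 72 mm across, 85 mm high; origin under its centre. Bystander: leave alone.
- jar: glass jar, 60 mm across, 85 mm high; origin under its centre. Bystander: leave alone.
- sauce: amber sauce bottle, 56 mm across, 160 mm high; origin under its centre. Bystander: leave alone.
- spatula: wooden spatula lying flat on the counter behind the tins, 250 mm long. Bystander: leave alone.
Not all that is in view belongs to the job. What is shaped like the tin1 but turquoise is not meant.

How it is judged:
By the outcome, as a careful person would: the job done as asked, in the order asked, and still so for the second after the job is handed in, with the robot touching nothing.
Of tin1, tin2, tin3 only 2 to 3 are there at a start; the rules pass over those that are not, and their reading is None.
At some moment in a run one of tongs may be knocked a few centimetres aside while the robot is not near it.
Once in a run the grip may slacken for a moment while it holds something.
It also fails if it takes over 192 s, if anything falls off the work surface, if the arm or the gripper's body presses on something with over 40 N, if the wrist force passes 120 N, or if a joint passes its speed limit or range.

## Working session

There is one attempt and no reset: what is moved stays moved. The work goes in short steps, Python scripts to look and compute and a tool call to move; the robot and the scene stay as the last step left them, time stands still between calls to the robot, and variables do not carry over. Pictures are saved under pics/ and viewed, about 12 in all and at most 16, crops included, and the job is handed in when it is done.

Besides the shell and the picture viewer there is one more tool, called after "Request:" as name(argument=value, ...) on one line, values as JSON. play_rows: Moves the arm, as the interface text tells. Its arguments: {"type":"object","properties":{"moves":{"type":"array","items":{"type":"array","items":{"type":"number"}}}},"required":["moves"]}

```bash
ls; mkdir -p pics
cat > h.py <<'E'
import numpy as np, cv2
from rig import *
from scipy.spatial.transform import Rotation as R
def cam(name):
    o=get_obs(); im=get_image(name); K=np.array(im["intrinsics"]); k1=im["k1"]
    if "rvec" in im:
        Rm=R.from_rotvec(np.ravel(im["rvec"])).as_matrix(); t=np.ravel(im["tvec"])
    else:
        M=np.array(im["mount"]); W=np.eye(4); W[:3,:3]=R.from_euler('xyz',o["tool_rot"],degrees=True).as_matrix(); W[:3,3]=o["ee_pos"]
        C=W@M; Rm=C[:3,:3].T; t=-Rm@C[:3,3]
    return dict(f=im["frame"],K=K,k1=k1,R=Rm,t=t,o=o)
def ray(c,px):
    px=np.atleast_2d(np.float64(px))
    s=cv2.undistortPoints(px[:,None],c["K"],np.array([c["k1"],0,0,0,0.]))[:,0]
    d=np.c_[s,np.ones(len(s))]@c["R"]
    return -c["R"].T@c["t"],d
def at(c,px,z):
    o,d=ray(c,px); return o+d*((z-o[2])/d[:,2])[:,None]
def proj(c,P):
    p,_=cv2.projectPoints(np.float64(P).reshape(-1,1,3),cv2.Rodrigues(c["R"])[0],c["t"],c["K"],np.array([c["k1"],0,0,0,0.])); return p[:,0]
def save(c,name,crop=None,s=1):
    f=c["f"]
    if crop: f=f[crop[1]:crop[3],crop[0]:crop[2]]
    cv2.imwrite("pics/"+name,cv2.resize(f,None,fx=s,fy=s,interpolation=cv2.INTER_CUBIC)[:,:,::-1])
E
python3 - <<'E'
from h import *
np.set_printoptions(precision=3,suppress=True)
o=get_obs();print(o["ee_pos"],o["tool_rot"],o["force"],o["gripper_width"],o["clock"])
for n in("top","scene"):
    c=cam(n);save(c,n+"0.png",s=1.25);print(n,-c["R"].T@c["t"])
    for l in ("tin1","tongs","bar","bar_handle","griddle_top","bowl","teapot","mug","jar","sauce","spatula"):
        print(l,[(np.round(r["location"]),round(r["conf"],2),at(c,r["location"],0.02)[0][:2]) for r in recognise(l,n)])
E
```

```text
pics
[0.139 0.506 0.23 ] [-179.91    -0.005  164.598] [ 0.254 -0.198 -0.617] 0.9937420179606408 0.0
top [0.24  0.006 1.643]
tin1 [(array([388., 273.]), 0.92, array([ 0.246, -0.247])), (array([377., 188.]), 0.6, array([ 0.542, -0.215])), (array([411., 238.]), 0.6, array([ 0.367, -0.33 ])), (array([373., 247.]), 0.52, array([ 0.335, -0.198]))]
tongs [(array([324., 236.]), 0.57, array([ 0.372, -0.029]))]
bar [(array([310., 213.]), 0.6, array([0.453, 0.02 ]))]
bar_handle [(array([305., 213.]), 0.59, array([0.452, 0.038])), (array([324., 237.]), 0.58, array([ 0.37 , -0.028]))]
griddle_top [(array([204., 203.]), 0.91, array([0.488, 0.392]))]
bowl [(array([361., 122.]), 0.68, array([ 0.786, -0.164]))]
teapot []
mug [(array([246., 256.]), 0.7, array([0.304, 0.238]))]
jar [(array([218., 138.]), 0.57, array([0.723, 0.353]))]
sauce [(array([416., 135.]), 0.55, array([ 0.735, -0.36 ]))]
spatula [(array([446., 180.]), 0.81, array([ 0.57, -0.46]))]
scene [ 1.22  -0.517  0.855]
tin1 [(array([245., 331.]), 0.71, array([ 0.701, -0.344])), (array([183., 234.]), 0.7, array([ 0.355, -0.329])), (array([1
[... 213 characters left out ...]
326., 191.]), 0.32, array([0.454, 0.063]))]
tongs [(array([299., 214.]), 0.92, array([ 0.482, -0.052]))]
bar [(array([323., 189.]), 0.97, array([0.441, 0.061]))]
bar_handle [(array([322., 190.]), 0.93, array([0.445, 0.056]))]
griddle_top [(array([409., 159.]), 0.59, array([0.494, 0.352]))]
bowl [(array([339., 301.]), 0.89, array([ 0.765, -0.142])), (array([328., 190.]), 0.51, array([0.453, 0.068]))]
teapot [(array([436., 235.]), 0.76, array([0.76 , 0.175]))]
mug [(array([336., 139.]), 0.77, array([0.27 , 0.247]))]
jar [(array([471., 195.]), 0.85, array([0.717, 0.367]))]
sauce [(array([246., 330.]), 0.79, array([ 0.7  , -0.342]))]
spatula [(array([171., 328.]), 0.62, array([ 0.598, -0.466]))]
```

Run:
```python
from h import *
c=cam("top");save(c,"t1.png",(170,100,470,300),2.66)
c=cam("scene");save(c,"s1.png",(140,100,500,360),2.2)
```

```text
(no output)
```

View pics/t1.png

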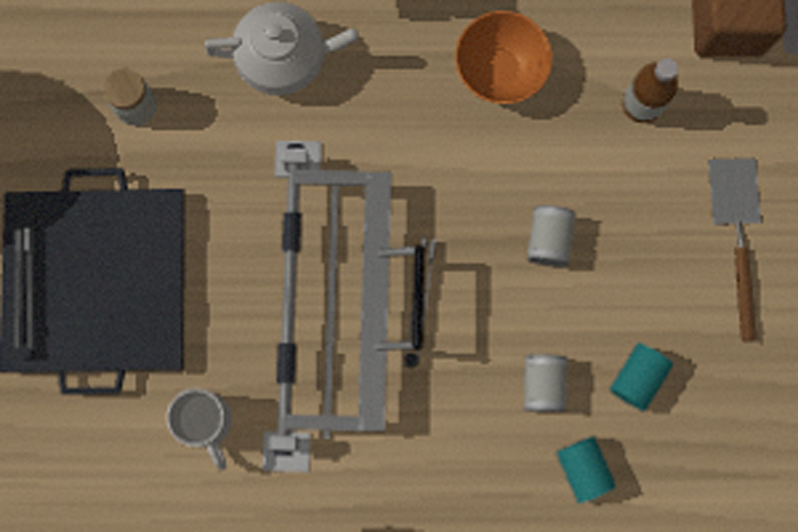

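View pics/s1.png

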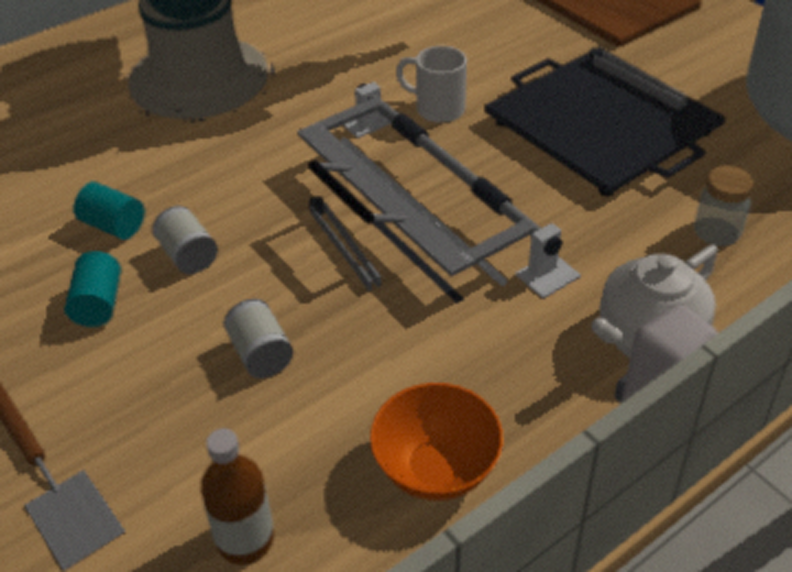

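The pictures show two pale tins at about (0.54,-0.215) and (0.335,-0.20). The two turquoise look-alikes at top px (411,238) and (388,273) are not meant. The loose tongs lie partly under the handle (scene px ~(297,210)); the spare pair is on the griddle's left side. Next I'll fit the bar and line frame.

```bash
cat > fit.py <<'E'
from h import *
from scipy.optimize import least_squares
np.set_printoptions(precision=3,suppress=True)
T=cam("top");S=cam("scene")
t=lambda x,y:np.array([x/2.66+170,y/2.66+100]); s=lambda x,y:np.array([x/2.2+140,y/2.2+100])
obs=[(T,t(420,246),(.06,-.055,.087)),(T,t(417,348),(-.06,-.055,.087)),(T,t(391,172),(.167,-.017,.06)),(T,t(385,432),(-.167,-.017,.06)),
(S,s(300,131),(-.167,-.017,.06)),(S,s(452,272),(.167,-.017,.06)),(S,s(462,298),(.165,-0.006,0)),(S,s(312,163),(-.06,-.055,.087))]
def f(p):
    c,sn=np.cos(p[2]),np.sin(p[2]); r=[]
    for C,px,P in obs:
        w=[p[0]+c*P[0]-sn*P[1],p[1]+sn*P[0]+c*P[1],P[2]]; r.append(proj(C,[w])[0]-px)
    return np.ravel(r)
q=least_squares(f,[.45,.04,0],loss='soft_l1');print("line",q.x,np.degrees(q.x[2]));print(f(q.x).reshape(-1,2))
print("tongs ends",at(S,[s(316,203),s(375,280)],.012))
g=at(T,[t(7,192),t(185,190),t(183,372),t(0,372)],.03);print("griddle",g,g.mean(0))
print("spare",at(T,[t(22,230),t(24,346)],.045))
for l in("tin1",):
  for n,C in(("top",T),("scene",S)):
    for r in regions_of(l,n):
        m=r["mask"]; col=C["f"][m].mean(0); 
        if col.max()-col.min()>40 or m.sum()<50: continue
        ys,xs=np.nonzero(m); P=at(C,np.c_[xs,ys],.03)[:,:2]; w,v=np.linalg.eigh(np.cov(P.T)); a=v[:,1]
        print(n,round(r["conf"],2),r["location"],P.mean(0),"ang",np.degrees(np.arctan2(a[1],a[0])),np.sqrt(w)*12**.5)
E
python3 fit.py
```

```text
line [ 0.45   0.018 -0.019] -1.1152787773336543
[[-0.718  1.442]
 [-0.155 -1.266]
 [-0.546 -0.125]
 [-0.237 -0.339]
 [-1.825 -0.612]
 [ 0.058 -0.503]
 [-1.985  1.848]
 [ 0.679  0.83 ]]
tongs ends [[ 0.375 -0.03   0.012]
 [ 0.535 -0.052  0.012]]
griddle [[0.596 0.505 0.03 ]
 [0.599 0.268 0.03 ]
 [0.359 0.264 0.03 ]
 [0.358 0.502 0.03 ]] [0.478 0.385 0.03 ]
spare [[0.542 0.478 0.045]
 [0.39  0.468 0.045]]
top 0.89 [373.7, 246.6] [ 0.347 -0.202] ang 177.75715813701487 [0.051 0.073]
top 0.63 [375.7, 188.1] [ 0.54  -0.215] ang 173.7767174246547 [0.052 0.075]
scene 0.92 [224.4, 208.0] [ 0.347 -0.204] ang 173.74814971845512 [0.052 0.116]
scene 0.63 [256.2, 253.7] [ 0.538 -0.216] ang 167.19807046981094 [0.054 0.108]
```

```bash
cat >> h.py <<'E'
def go(P,yaw=None):
    o=get_obs(); Rm=R.from_euler('xyz',o["tool_rot"],degrees=True).as_matrix()
    d=Rm.T@(np.array(P)-o["ee_pos"])*100
    sp=0 if yaw is None else -np.radians((yaw-o["tool_rot"][2]+180)%360-180)
    return np.round(d,2),round(sp,3)
E
python3 -c "
from h import *
print(go((.449,-.037,.20),178.9))"
```

```text
(array([-44.27, -44.14,   3.13]), np.float64(-0.25))
```

Request:
play_rows(moves=[[-4.4,-4.4,0,-0.03,0.41],[-8.8,-8.8,0,-0.06,0.41],[-13.2,-13.2,0,-0.09,0.41],[-17.6,-17.6,0.5,-0.12,0.41],[-22,-22,1,-0.15,0.41],[-26.5,-26.5,1.5,-0.18,0.41],[-31,-31,2,-0.2,0.41],[-35.4,-35.4,3,-0.22,0.41],[-39.8,-39.8,3.1,-0.24,0.41],[-44.3,-44.1,3.1,-0.25,0.41],[-44.3,-44.1,3.1,-0.25,0.41],[-44.3,-44.1,3.1,-0.25,0.41]])

```text
clock: 3.0
ee_pos: [0.4492, -0.0365, 0.2001]
tool_rot: [180.0, -0.0, 178.9]
force: [0.1, 0.4, 0.1]
gripper_width: 0.411
```

Run:
```python
from h import *
c=cam("wrist");save(c,"w1.png");o=c["o"];print(o["ee_pos"],o["tool_rot"],o["gripper_width"])
print(proj(c,[[.449-.06,-.037,.087],[.449,-.037,.087],[.449+.06,-.037,.087]]))
```

```text
[ 0.44920752 -0.03649066  0.20014833] [ 1.79970991e+02 -2.95898823e-02  1.78885485e+02] 0.410694336470596
[[310.8487476  133.14851719]
 [312.25706567 200.84745602]
 [313.47648737 259.53817431]]
```

View pics/w1.png

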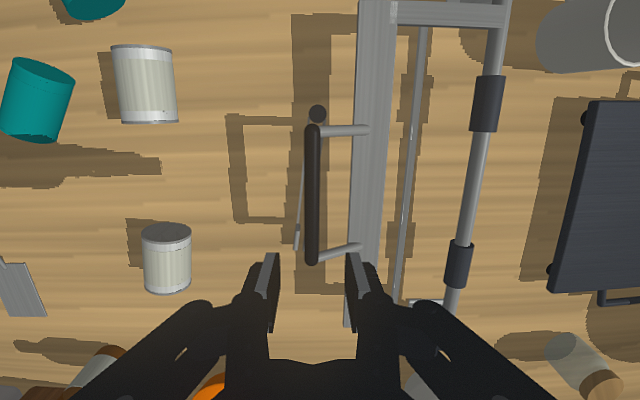

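The rod ends are at px (312,127) and (312,262), as predicted. Descending to grasp it.

Request:
play_rows(moves=[[0,0,4,0,0.41],[0,0,8,0,0.41],[0,0,11,0,0.41],[0,0,13.2,0,0.41],[0,0,13.2,0,0.41],[0,0,13.2,0,0.1],[0,0,13.2,0,0.0],[0,0,13.2,0,0.0],[0,0,13.2,0,0.0],[0,0,13.2,0,0.0]])

```text
clock: 4.3
ee_pos: [0.4496, -0.0372, 0.07]
tool_rot: [-179.8, 0.1, 178.9]
force: [-1.8, -7.5, 1.3]
gripper_width: 0.136
```

```bash
python3 -c "
import numpy as np
a=np.r_[np.arange(.1,1.95,.1),2.0,2.05]
for v in a:
  p=np.radians(168.02)-v
  print([0,round(16.87*np.cos(p)+16.5,1),round(-(16.87*np.sin(p)-3.5),1),0,0],end=', ')"
```

```text
[0, np.float64(0.4), np.float64(-1.6), 0, 0], [0, np.float64(1.0), np.float64(-3.2), 0, 0], [0, np.float64(1.8), np.float64(-4.7), 0, 0], [0, np.float64(2.7), np.float64(-6.2), 0, 0], [0, np.float64(3.7), np.float64(-7.5), 0, 0], [0, np.float64(4.9), np.float64(-8.7), 0, 0], [0, np.float64(6.1), np.float64(-9.8), 0, 0], [0, np.float64(7.5), np.float64(-10.8), 0, 0], [0, np.float64(9.0), np.float64(-11.6), 0, 0], [0, np.float64(10.5), np.float64(-12.3), 0, 0], [0, np.float64(12.1), np.float64(-12.8), 0, 0], [0, np.float64(13.8), np.float64(-13.1), 0, 0], [0, np.float64(15.5), np.float64(-13.3), 0, 0], [0, np.float64(17.1), np.float64(-13.4), 0, 0], [0, np.float64(18.8), np.float64(-13.2), 0, 0], [0, np.float64(20.5), np.float64(-12.9), 0, 0], [0, np.float64(22.1), np.float64(-12.4), 0, 0], [0, np.float64(23.7), np.float64(-11.8), 0, 0], [0, np.float64(25.1), np.float64(-11.0), 0, 0], [0, np.float64(26.6), np.float64(-10.0), 0, 0], [0, np.float64(27.2), np.float64(-9.5), 0, 0],
```

Request:
play_rows(moves=[[0,0.4,-1.6,0,0],[0,1.0,-3.2,0,0],[0,1.8,-4.7,0,0],[0,2.7,-6.2,0,0],[0,3.7,-7.5,0,0],[0,4.9,-8.7,0,0],[0,6.1,-9.8,0,0],[0,7.5,-10.8,0,0],[0,9.0,-11.6,0,0],[0,10.5,-12.3,0,0],[0,12.1,-12.8,0,0],[0,13.8,-13.1,0,0]])

```text
clock: 5.8
ee_pos: [0.4534, 0.1005, 0.2061]
tool_rot: [-179.7, 0.6, 178.8]
force: [8.8, -6.2, 7.7]
gripper_width: 0.138
```

Request:
play_rows(moves=[[0,1.7,-0.1,0,0],[0,3.3,-0.1,0,0],[0,5.0,0.1,0,0],[0,6.7,0.4,0,0],[0,8.3,0.9,0,0],[0,9.9,1.5,0,0],[0,11.3,2.3,0,0],[0,12.8,3.3,0,0],[0,13.2,3.6,0,0],[0,13.2,3.6,0,0]])

```text
clock: 7.05
ee_pos: [0.4568, 0.2342, 0.1693]
tool_rot: [-179.8, 0.7, 178.9]
force: [4.6, 5.8, 2.5]
gripper_width: 0.135
```

Request:
play_rows(moves=[[0,0,0,0,0.45],[0,0,0,0,0.45],[0,0,0,0,0.45],[0,0,-4,0,0.5],[0,0,-8,0,0.5],[0,-5,-8,0.03,0.5],[0,-10,-8,0.06,0.5],[0,-15,-8,0.09,0.5],[0,-20,-7,0.12,0.5],[0,-25,-5,0.12,0.5],[0,-28.5,-3,0.12,0.5],[0,-28.5,-3,0.12,0.5],[0,-28.5,-3,0.12,0.5]])

```text
clock: 8.68
ee_pos: [0.4511, -0.0503, 0.2005]
tool_rot: [-179.9, 0.7, 172.0]
force: [0.7, -0.5, -0.8]
gripper_width: 0.503
```

Run:
```python
from h import *
c=cam("wrist");save(c,"w2.png");o=c["o"];print(o["ee_pos"],o["tool_rot"],o["gripper_width"],o["clock"])
print([(r["location"],r["conf"],at(c,r["location"],.012)) for r in recognise("tongs","wrist")])
print(proj(c,[[.45,.018,0],[.615,.015,0],[.285,.021,0]]))
```

```text
[ 0.45107624 -0.05028136  0.2005131 ] [-179.94149674    0.71140877  172.01535461] 0.5025671076770208 8.675
[([325.0, 173.5], 0.71, array([[ 0.44709177, -0.03571993,  0.012     ]]))]
[[370.34768104 167.33584534]
 [376.8971196  285.93560039]
 [359.84440172   8.46722726]]
```

View pics/w2.png

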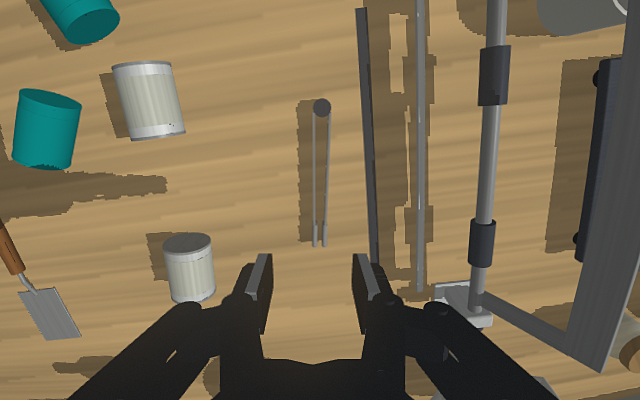

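Run:
```python
from h import *
c=cam("wrist")
P=at(c,[[322,98],[321,247]],.010);print(P,np.linalg.norm(P[0]-P[1]),P.mean(0)); d=P[1]-P[0];y=np.degrees(np.arctan2(d[1],d[0]));print(y)
L=at(c,[[362,8],[375,262],[370.3,167.3]],0);print(L)
print(go([*P.mean(0)[:2],.006],180+y))
```

```text
[[ 0.36628445 -0.02823903  0.01      ]
 [ 0.54068672 -0.05187024  0.01      ]] 0.1759959881113197 [ 0.45348559 -0.04005463  0.01      ]
-7.716484115261314
[[0.2851136  0.02339747 0.        ]
 [0.57784624 0.01546285 0.        ]
 [0.45033704 0.01839629 0.        ]]
(array([ 0.18,  1.02, 19.48]), np.float64(-0.003))
```

Request:
play_rows(moves=[[0.2,1.0,5,0,0.6],[0.2,1.0,10,0,0.6],[0.2,1.0,15,0,0.6],[0.2,1.0,18,0,0.6],[0.2,1.0,19.6,0,0.6],[0.2,1.0,19.6,0,0.6],[0.2,1.0,19.6,0,0.2],[0.2,1.0,19.6,0,0],[0.2,1.0,19.6,0,0],[0.2,1.0,19.6,0,0],[0.2,1.0,19.6,0,0]])

```text
clock: 10.2
ee_pos: [0.4545, -0.0404, 0.0065]
tool_rot: [-179.9, 0.9, 172.1]
force: [-0.7, -0.8, 5.9]
gripper_width: 0.204
```

Request:
play_rows(moves=[[0,0,-5,0,0],[0,0,-10,0,0],[0,0,-15,0,0],[0,0,-20,0,0],[0,0,-25,0,0],[0.3,4,-25.5,0,0],[0.7,9,-25.5,-0.03,0],[1.1,14,-25.5,-0.06,0],[1.5,19,-25.5,-0.09,0],[1.9,24,-25.5,-0.12,0],[2.3,29,-25.5,-0.14,0],[2.7,34,-25.5,-0.14,0],[3.1,38.9,-25.5,-0.14,0],[3.1,38.9,-25.5,-0.14,0],[3.1,38.9,-25.5,-0.14,0]])

```text
clock: 12.08
ee_pos: [0.4731, 0.3498, 0.2606]
tool_rot: [-179.8, 0.9, -179.9]
force: [-0.3, 0.5, -0.1]
gripper_width: 0.202
```

Run:
```python
from h import *
c=cam("wrist");o=c["o"];print(o["ee_pos"],o["tool_rot"],o["gripper_width"],o["clock"]);print(go([.478,.35,.0375],180))
save(c,"w3.png")
```

```text
[0.47306249 0.34976839 0.26061436] [-179.77844678    0.92916545 -179.86669642] 0.20230695398960405 12.075
(array([-0.11,  0.15, 22.34]), np.float64(0.002))
```

View pics/w3.png

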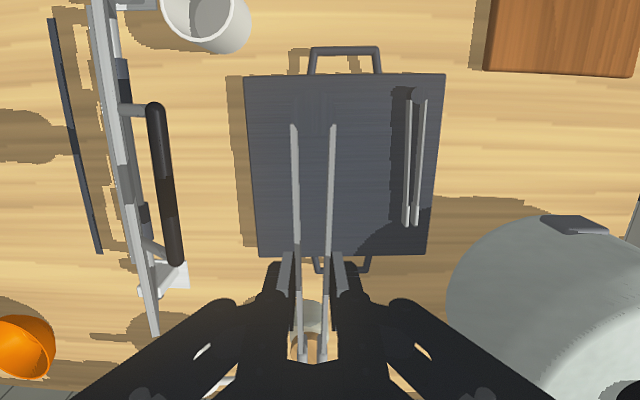

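Run:
```python
from h import *
c=cam("wrist");e=c["o"]["ee_pos"]
print(proj(c,[[e[0]-.085,e[1],e[2]+.003],[e[0]+.085,e[1],e[2]+.003]]))
```

```text
[[314.05813223 100.52249436]
 [313.18613899 381.13210606]]
```

The tongs are held centred. Lowering them onto the griddle, well clear of the spare pair at px (413,160).

Request:
play_rows(moves=[[0,0.1,5,0,0],[0,0.1,10,0,0],[0,0.1,15,0,0],[0,0.1,19,0,0],[0,0.1,21.5,0,0],[0,0.1,22.2,0,0],[0,0.1,22.4,0,0],[0,0.1,22.4,0,0],[0,0.1,22.4,0,0.4],[0,0.1,22.4,0,0.55],[0,0.1,22.4,0,0.55],[0,0.1,18,0,0.55],[0,0.1,12,0,0.55],[0,0.1,6,0,0.55],[0,0.1,0,0,0.55],[0,0.1,-2,0,0.55],[0,0.1,-2,0,0.55]])

```text
clock: 14.3
ee_pos: [0.4734, 0.3505, 0.2831]
tool_rot: [-179.9, 1.2, -179.9]
force: [-0.0, -0.2, -0.1]
gripper_width: 0.553
```

Run:
```python
from h import *
c=cam("wrist");o=c["o"];print(o["ee_pos"],o["gripper_width"],o["clock"])
a=c["f"]; c2=cam("scene"); b=cv2.resize(c2["f"][100:360,140:500],(554,400))
cv2.imwrite("pics/m4.png",np.hstack([cv2.resize(a[:, 220:460],(240,400)),b])[:,:,::-1])
t=cam("top")
for n,C in(("top",t),("scene",c2)):
    for r in regions_of("tin1",n):
        m=r["mask"]; col=C["f"][m].mean(0)
        if col.max()-col.min()>40: continue
        ys,xs=np.nonzero(m); P=at(C,np.c_[xs,ys],.03)[:,:2]; w,v=np.linalg.eigh(np.cov(P.T)); A=v[:,1]
        print(n,round(r["conf"],2),r["location"],P.mean(0),np.degrees(np.arctan2(A[1],A[0])))
```

```text
[0.47339556 0.35052279 0.28305964] 0.5525983775355184 14.3
top 0.75 [377.3, 186.5] [ 0.53855916 -0.21508601] 169.251402358224
top 0.53 [374.3, 245.1] [ 0.34402632 -0.2027514 ] -178.27610860666564
scene 0.71 [223.2, 205.6] [ 0.34626628 -0.20408568] 173.06140834836071
scene 0.61 [360.4, 148.4] [0.37230002 0.2565997 ] 157.62736067379277
scene 0.59 [190.8, 194.6] [ 0.23725821 -0.25363011] -173.19869138326706
scene 0.58 [256.5, 254.7] [ 0.54048252 -0.21614062] 166.96525452489237
```

View pics/m4.png

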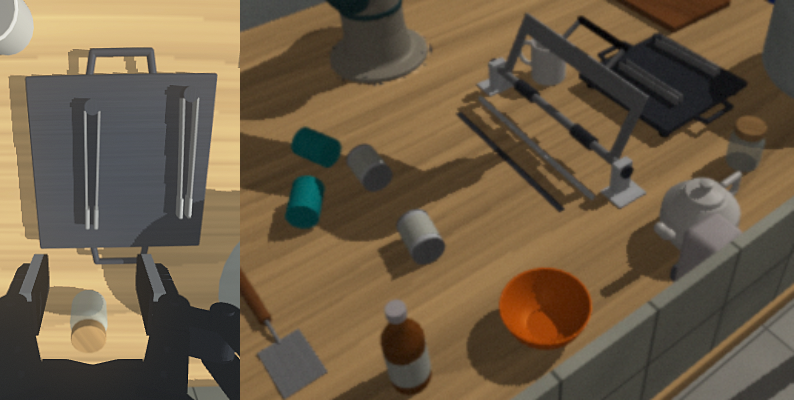

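Tongs lie flat on the griddle beside the spare pair, and the bar stays open. Now tin A (far, x≈0.54).

Request:
play_rows(moves=[[-0.5,-5,0,0.1,0.45],[-1,-10,0,0.2,0.45],[-1.5,-15,0,0.3,0.45],[-2,-20,0,0.4,0.45],[-2.5,-25,0,0.5,0.45],[-3,-30,0,0.6,0.45],[-3.5,-35,0,0.75,0.45],[-4,-40,1,0.9,0.45],[-4.5,-45,2,1.05,0.45],[-5,-50,4,1.2,0.45],[-5.5,-55,5,1.35,0.45],[-6,-60,6,1.5,0.45],[-6.5,-64,7,1.59,0.45],[-6.8,-66.5,8,1.59,0.45],[-6.8,-66.5,8,1.59,0.45],[-6.8,-66.5,8,1.59,0.45]])

```text
clock: 16.55
ee_pos: [0.5423, -0.3147, 0.203]
tool_rot: [179.2, 0.2, 89.0]
force: [0.1, 0.3, 0.6]
gripper_width: 0.45
```

Run:
```python
from h import *
c=cam("wrist");save(c,"w5.png");o=c["o"];print(o["ee_pos"],o["tool_rot"],o["gripper_width"],o["clock"])
print([(r["location"],r["conf"],at(c,r["location"],.035)) for r in recognise("tin1","wrist")])
```

```text
[ 0.54231961 -0.31471135  0.20300579] [179.23217021   0.24254947  88.97892818] 0.4496031892546919 16.55
[([137.7, 197.9], 0.93, array([[ 0.35165522, -0.32539978,  0.035     ]])), ([302.4, 87.0], 0.91, array([[ 0.53739167, -0.21590195,  0.035     ]])), ([26.9, 133.2], 0.89, array([[ 0.24251354, -0.25029798,  0.035     ]])), ([106.6, 78.6], 0.56, array([[ 0.34415323, -0.20149623,  0.035     ]]))]
```

View pics/w5.png

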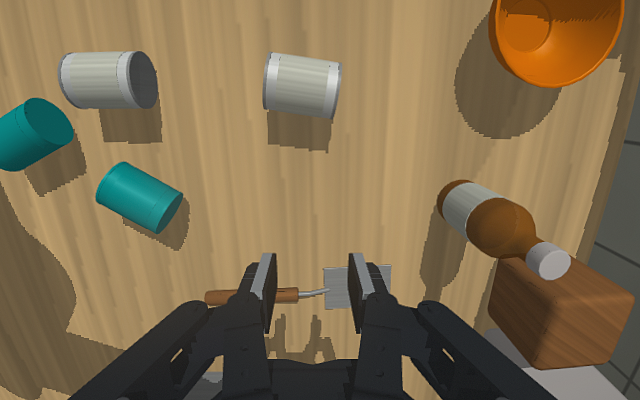

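```bash
python3 -c "
from h import *
print(go((.530,-.274,.011),82))"
```

```text
(array([ 4.12, -1.61, 19.24]), np.float64(0.123))
```

Request:
play_rows(moves=[[3.0,-1.6,3,0.12,0.45],[4.0,-1.6,8,0.12,0.45],[4.1,-1.6,13,0.12,0.45],[4.1,-1.6,17,0.12,0.45],[4.1,-1.6,19.2,0.12,0.45],[4.1,-1.6,19.2,0.12,0.45],[4.1,-1.6,19.2,0.12,0.45]])

```text
clock: 17.52
ee_pos: [0.5311, -0.2743, 0.0133]
tool_rot: [179.0, 0.3, 82.2]
force: [0.2, -0.3, 0.3]
gripper_width: 0.447
```

Request:
play_rows(moves=[[0.4,0,0,0,0.45],[0.9,0,0,0,0.45],[1.4,0,0,0,0.45],[1.8,0,0,0,0.45],[2.2,0,0,0,0.45],[2.7,0,0,0,0.45],[3.2,0,0,0,0.45],[3.8,0,0,-0.01,0.45],[4.4,0,0,-0.02,0.45],[5.0,0,0,-0.03,0.45],[5.6,0,0,-0.04,0.45],[6.2,0,0,-0.05,0.45],[6.8,0,0,-0.06,0.45],[7.4,0,0,-0.07,0.45],[8.0,0,0,-0.08,0.45],[8.6,0,0,-0.09,0.45],[9.1,0,0,-0.1,0.45],[9.5,0,0,-0.11,0.45],[9.8,0,0,-0.12,0.45],[10.0,0,0,-0.12,0.45]])

```text
clock: 20.02
ee_pos: [0.5447, -0.1751, 0.0129]
tool_rot: [179.0, 0.4, 89.1]
force: [-0.1, -0.0, -0.4]
gripper_width: 0.447
```

Run:
```python
from h import *
c=cam("wrist");save(c,"w6.png");o=c["o"];print(o["ee_pos"],o["tool_rot"],o["gripper_width"],o["clock"])
print([(r["location"],r["conf"],at(c,r["location"],.04)) for r in recognise("tin1","wrist")])
```

```text
[ 0.5446994  -0.17510331  0.01285177] [179.02979321   0.37056432  89.06759541] 0.4473967186365188 20.025
[([323.8, 204.9], 0.75, array([[ 0.5501751 , -0.13140452,  0.04      ]])), ([22.9, 320.8], 0.56, array([[ 0.39838318, -0.18983469,  0.04      ]]))]
```

View pics/w6.png

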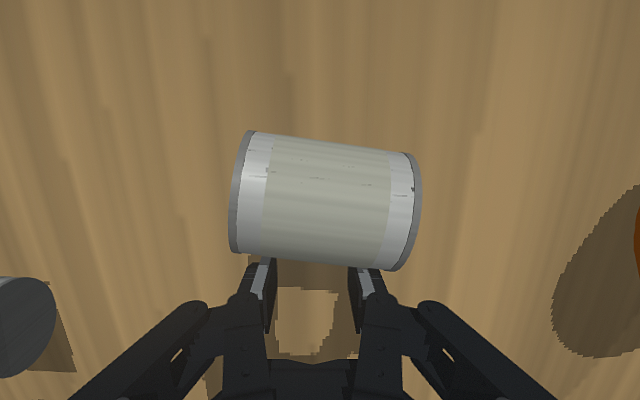

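Request:
play_rows(moves=[[0.4,0.3,0,0,0.45],[0.8,0.5,0,0,0.45],[1.2,0.6,0,0,0.45],[1.6,0.7,0,0,0.45],[2.0,0.7,0,0,0.45],[2.4,0.7,0,0,0.45],[2.8,0.7,0,0,0.45],[3.2,0.7,0,0,0.45],[3.6,0.7,0,0,0.45],[4.0,0.7,0,0,0.45],[4.4,0.7,0,0,0.45],[4.8,0.7,0,0,0.45],[5.2,0.7,0,0,0.45],[5.6,0.7,0,0,0.45],[6.0,0.7,0,0,0.45],[6.4,0.7,0,0,0.45],[6.8,0.7,0,0,0.45],[7.1,0.7,0,0,0.45],[7.3,0.7,0,0,0.45],[7.4,0.7,0,0,0.45]])

```text
clock: 22.62
ee_pos: [0.5529, -0.1011, 0.0125]
tool_rot: [179.0, 0.4, 89.1]
force: [-0.1, 0.4, -0.1]
gripper_width: 0.453
```

Run:
```python
from h import *
c=cam("wrist");save(c,"w7.png");o=c["o"];print(o["ee_pos"],o["tool_rot"],o["gripper_width"],o["clock"])
print([(r["location"],r["conf"],at(c,r["location"],.04)) for r in recognise("tin1","wrist")])
```

```text
[ 0.55293162 -0.10113312  0.01248678] [179.02888076   0.37014549  89.06570938] 0.4529287215023167 22.625
[([331.2, 208.8], 0.96, array([[ 0.56143165, -0.05907659,  0.04      ]])), ([37.1, 384.4], 0.57, array([[ 0.39741692, -0.16027735,  0.04      ]]))]
```

View pics/w7.png

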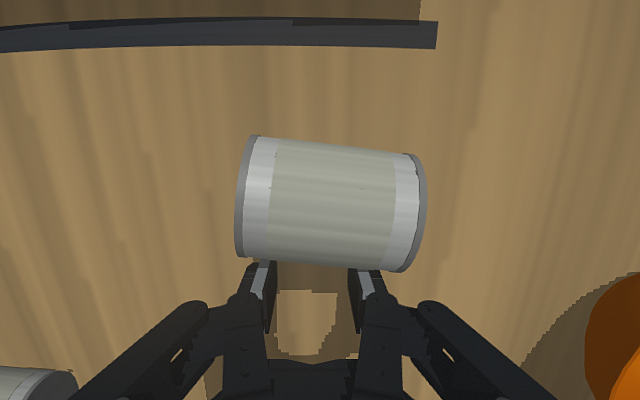

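The tin rolls freely but keeps its 6–8° skew, because a light push gives little torque. I'll raise the camera and measure its pose by fitting a cylinder silhouette.

```bash
cat >> h.py <<'E'
from scipy.optimize import minimize
_a=np.linspace(0,2*np.pi,40,endpoint=False)
_C=np.array([[s*.035,.027*np.cos(a),.027+.027*np.sin(a)] for s in(-1,1) for a in _a])
def fittin(c,m,p0):
    m=m.astype(np.uint8)
    def iou(p):
        k,s=np.cos(p[2]),np.sin(p[2]); P=np.c_[p[0]+k*_C[:,0]-s*_C[:,1],p[1]+s*_C[:,0]+k*_C[:,1],_C[:,2]]
        h=cv2.convexHull(np.float32(proj(c,P)))
        q=np.zeros(m.shape,np.uint8); cv2.fillConvexPoly(q,np.int32(np.round(h*16)),1,shift=4)
        return -(q&m).sum()/((q|m).sum()+1)
    best=None
    for y in(-.15,-.05,.05):
        S=np.array([[p0[0],p0[1],y]]+[[p0[0]+a,p0[1]+b,y+d] for a,b,d in((.01,0,.03),(0,.01,-.05),(-.006,-.006,.07))])
        r=minimize(iou,S[0],method='Nelder-Mead',options=dict(initial_simplex=S,xatol=1e-4,fatol=1e-5))
        if best is None or r.fun<best.fun: best=r
    x,y,w=best.x; return np.round([x,y,np.degrees(w),-best.fun],4)
def tins():
    c=cam("wrist"); print("tcp",np.round(c["o"]["ee_pos"],4),"yaw",round(c["o"]["tool_rot"][2],2),"clk",c["o"]["clock"])
    for r in regions_of("tin1","wrist"):
        m=r["mask"]; col=np.median(c["f"][m],0)
        if col.max()-col.min()>50: continue
        f=fittin(c,m,at(c,r["location"],.035)[0][:2])
        print("tin",np.round(r["location"]),round(r["conf"],2),"x y yaw iou",f,"off-line",round(f[1]-(.0185-.0227*(f[0]-.45)),4))
    return c
E
python3 -c "
from h import *
print(go((.555,-.165,.20)))"
```

```text
(array([ -6.5 ,   0.63, -18.7 ]), 0)
```

Request:
play_rows(moves=[[-1,0,0,0,0.45],[-3,0,-1,0,0.45],[-5,0,-6,0,0.6],[-6.4,0,-11,0,0.8],[-6.4,0,-16,0,1],[-6.4,0,-18.7,0,1],[-6.4,0,-18.7,0,1],[-6.4,0,-18.7,0,1]])

```text
clock: 23.72
ee_pos: [0.5481, -0.1645, 0.1987]
tool_rot: [179.1, 0.3, 89.0]
force: [0.1, 0.3, -1.2]
gripper_width: 0.994
```

```bash
python3 -c "
from h import *
tins()"
```

```text
tcp [ 0.5481 -0.1645  0.1987] yaw 89.02 clk 23.725
tin [128. 220.] 0.9 x y yaw iou [  0.4105  -0.1227 -41.253   -0.    ] off-line -0.1421
tin [320.  85.] 0.87 x y yaw iou [ 0.5485 -0.1303 18.6211 -0.    ] off-line -0.1466
tin [199.   4.] 0.25 x y yaw iou [ 0.4389 -0.0457 15.4699 -0.    ] off-line -0.0645h.py:39: RuntimeWarning: overflow encountered in scalar negative
  return -(q&m).sum()/((q|m).sum()+1)
```

```bash
sed -i 's/return -(q&m).sum()/return -float((q\&m).sum())/' h.py; python3 -c "
from h import *
tins()"
```

```text
tcp [ 0.548  -0.1641  0.198 ] yaw 89.05 clk 23.825
tin [324.  87.] 0.71 x y yaw iou [ 0.56   -0.0609 -7.8166  0.9837] off-line -0.0769
tin [130. 223.] 0.68 x y yaw iou [ 0.3429 -0.2032 -2.1566  0.9754] off-line -0.2241
```

```bash
python3 -c "
from h import *
print(go((.560,-.061,.004),2.2))"
```

```text
(array([10.41,  0.73, 19.39]), np.float64(1.516))
```

Request:
play_rows(moves=[[1,0.1,0,0.17,0.9],[2,0.2,0,0.34,0.9],[4,0.3,0,0.51,0.9],[6,0.4,0,0.68,0.9],[8,0.5,1,0.85,0.9],[10,0.7,2,1.02,0.9],[10.4,0.7,3,1.19,0.9],[10.4,0.7,5,1.36,0.9],[10.4,0.7,7,1.516,0.9],[10.4,0.7,9,1.516,0.9],[10.4,0.7,9,1.516,0.9],[10.4,0.7,9,1.516,0.9]])

```text
clock: 25.42
ee_pos: [0.5585, -0.0606, 0.1085]
tool_rot: [179.6, -0.8, 2.2]
force: [0.1, -0.2, 0.8]
gripper_width: 0.899
```

```bash
python3 -c "
from h import *
print(go((.560,-.061,.004),2.2));tins()"
```

```text
(array([-0.  , -0.02, 10.45]), np.float64(0.0))
tcp [ 0.5585 -0.0606  0.1085] yaw 2.22 clk 25.425
tin [314. 218.] 0.91 x y yaw iou [ 0.5598 -0.0612 -8.2184  0.986 ] off-line -0.0772
tin [452. 389.] 0.61 x y yaw iou [ 0.3216 -0.2292 -1.067   0.6254] off-line -0.2506
```

Request:
play_rows(moves=[[0,0,3,0,0.9],[0,0,6,0,0.9],[0,0,8.5,0,0.9],[0,0,10.3,0,0.9],[0,0,10.3,0,0.9],[0,0,10.3,-0.08,0.9],[0,0,10.3,-0.16,0.9],[0,0,10.3,-0.22,0.9],[0,0,10.3,-0.27,0.9],[0,0,10.3,-0.31,0.9],[0,0,10.3,-0.34,0.9],[0,0,10.3,-0.37,0.9],[0,0,10.3,-0.4,0.9],[0,0,10.3,-0.42,0.9],[0,0,10.3,-0.44,0.9],[0,0,10.3,-0.46,0.9],[0,0,10.3,-0.46,0.9]])

```text
clock: 27.65
ee_pos: [0.5604, -0.0613, 0.006]
tool_rot: [179.3, -0.6, 28.6]
force: [0.4, 0.5, 0.5]
gripper_width: 0.904
```

```bash
python3 -c "
from h import *
o=get_obs();print(o['force'],o['moment']);tins()"
```

```text
[0.3551443  0.48229432 0.52495786] [ 0.01187143 -0.03487155  0.02182767]
tcp [ 0.5604 -0.0613  0.006 ] yaw 28.59 clk 27.65
tin [313. 291.] 0.64 x y yaw iou [ 0.5595 -0.062  -3.6964  0.913 ] off-line -0.078
```

Request:
play_rows(moves=[[0,0,0,-0.02,0.9],[0,0,0,-0.04,0.9],[0,0,0,-0.05,0.9],[0,0,0,-0.05,0.9],[0,0,0,0.1,0.9],[0,0,0,0.25,0.9],[0,0,0,0.4,0.9],[0,0,-3,0.4,0.9],[0,0,-7,0.4,0.9],[0,0,-11,0.4,0.9],[0,0,-13,0.4,0.9],[0,0,-13,0.4,0.9]])

```text
clock: 29.25
ee_pos: [0.5592, -0.0606, 0.1377]
tool_rot: [179.5, -1.1, 5.6]
force: [0.4, -0.7, -0.2]
gripper_width: 0.9
```

```bash
python3 -c "
from h import *
tins();print(go((.560,-.13,.13),88.7))"
```

```text
tcp [ 0.5592 -0.0606  0.1377] yaw 5.65 clk 29.25
tin [314. 209.] 0.58 x y yaw iou [ 0.5595 -0.0623 -1.1493  0.9826] off-line -0.0783
tin [440. 389.] 0.49 x y yaw iou [ 0.2771 -0.2546 -2.059   0.1599] off-line -0.277
(array([-0.47,  6.94,  0.52]), np.float64(-1.45))
```

Request:
play_rows(moves=[[0,2,0,-0.17,0.9],[0,4,0,-0.34,0.8],[-0.2,6,0,-0.51,0.6],[-0.4,6.5,0,-0.68,0.45],[-0.5,6.9,0,-0.85,0.45],[-0.5,6.9,0,-1.02,0.45],[-0.5,6.9,0,-1.19,0.45],[-0.5,6.9,0,-1.36,0.45],[-0.5,6.9,0,-1.45,0.45],[-0.5,6.9,0,-1.45,0.45],[-0.5,6.9,4,-1.45,0.45],[-0.5,6.9,8,-1.45,0.45],[-0.5,6.9,11,-1.45,0.45],[-0.5,6.9,12.4,-1.45,0.45],[-0.5,6.9,12.4,-1.45,0.45],[-0.5,6.9,12.4,-1.45,0.45]])

```text
clock: 31.35
ee_pos: [0.5623, -0.1306, 0.0127]
tool_rot: [179.0, 0.4, 88.7]
force: [-0.2, -0.6, -0.3]
gripper_width: 0.451
```

```bash
python3 -c "
from h import *
tins();print(go((.560,-.03,.013),88.7))"
```

```text
tcp [ 0.5623 -0.1306  0.0127] yaw 88.69 clk 31.35
tin [298. 139.] 0.83 x y yaw iou [ 0.5594 -0.0618 -0.7004  0.9854] off-line -0.0778
tin [ 24. 369.] 0.6 x y yaw iou [ 0.3428 -0.2032 -2.5603  0.9911] off-line -0.2241
(array([10.05, -0.46, -0.09]), np.float64(0.0))
```

Now push slowly with a long slow-down to about 10 mm short of the line.

Request:
play_rows(moves=[[1.0,-0.1,0,0,0.45],[1.8,-0.2,0,0,0.45],[2.4,-0.3,0,0,0.45],[2.9,-0.3,0,0,0.45],[3.4,-0.3,0,0,0.45],[4.0,-0.3,0,0,0.45],[4.6,-0.3,0,0,0.45],[5.2,-0.3,0,0,0.45],[5.8,-0.3,0,0,0.45],[6.4,-0.3,0,0,0.45],[7.0,-0.3,0,0,0.45],[7.6,-0.3,0,0,0.45],[8.1,-0.3,0,0,0.45],[8.5,-0.3,0,0,0.45],[8.8,-0.3,0,0,0.45],[9.1,-0.3,0,0,0.45],[9.3,-0.3,0,0,0.45],[9.4,-0.3,0,0,0.45],[9.5,-0.3,0,0,0.45],[9.5,-0.3,0,0,0.45]])

```text
clock: 33.95
ee_pos: [0.5615, -0.0355, 0.0121]
tool_rot: [179.0, 0.4, 88.7]
force: [-0.6, -0.0, -0.7]
gripper_width: 0.451
```

```bash
python3 -c "
from h import *
tins()"
```

```text
tcp [ 0.5615 -0.0355  0.0121] yaw 88.7 clk 33.95
tin [307. 210.] 0.63 x y yaw iou [ 0.5601  0.0024 -0.8915  0.9888] off-line -0.0136
```

Request:
play_rows(moves=[[0.1,0,0,0,0.45],[0.2,0,0,0,0.45],[0.35,0,0,0,0.45],[0.5,0,0,0,0.45],[0.65,0,0,0,0.45],[0.8,0,0,0,0.45],[0.9,0,0,0,0.45],[1.0,0,0,0,0.45],[1.1,0,0,0,0.45],[1.18,0,0,0,0.45],[1.24,0,0,0,0.45],[1.29,0,0,0,0.45],[1.33,0,0,0,0.45],[1.36,0,0,0,0.45],[1.36,0,0,0,0.45],[1.36,0,0,0,0.45]])

```text
clock: 36.05
ee_pos: [0.5618, -0.022, 0.012]
tool_rot: [179.0, 0.4, 88.7]
force: [0.4, 0.1, 0.8]
gripper_width: 0.454
```

```bash
python3 -c "
from h import *
tins()"
```

```text
tcp [ 0.5618 -0.022   0.012 ] yaw 88.7 clk 36.05
tin [307. 210.] 0.73 x y yaw iou [ 0.5604  0.0155 -0.9164  0.986 ] off-line -0.0005
```

Request:
play_rows(moves=[[-1,0,0,0,0.45],[-3,0,0,0,0.45],[-5,0,-4,0,0.4],[-7,-1,-9,0,0.38],[-9,-4,-14,0,0.38],[-12,-8,-14,0,0.38],[-16,-12,-14,0,0.38],[-20,-16,-14,0,0.38],[-23,-20,-14,0.02,0.38],[-24,-22.3,-14,0.02,0.38],[-24,-22.3,-14,0.02,0.38],[-24,-22.3,-14,0.02,0.38]])

```text
clock: 37.65
ee_pos: [0.3313, -0.2562, 0.1499]
tool_rot: [179.0, 0.4, 87.5]
force: [0.0, 0.2, -0.3]
gripper_width: 0.378
```

Run:
```python
from h import *
c=tins(); print(go((.343,-.255,.012),87.8))
for r in regions_of("tin1","wrist"):
    m=r["mask"]; col=np.median(c["f"][m],0)
    if col.max()-col.min()>50:
        ys,xs=np.nonzero(m); P=at(c,np.c_[xs,ys],.027); print("decoy",P.min(0)[:2],P.max(0)[:2])
```

```text
tcp [ 0.3313 -0.2562  0.1499] yaw 87.52 clk 37.65
tin [321. 140.] 0.56 x y yaw iou [ 0.3435 -0.2031 -2.6012  0.9835] off-line -0.224
(array([ 0.2 ,  0.9 , 13.79]), np.float64(-0.003))
decoy [ 0.18242968 -0.29462749] [ 0.2776661  -0.21507419]
decoy [ 0.30888524 -0.36856455] [ 0.39640859 -0.28391183]
```

Request:
play_rows(moves=[[0.2,0.9,3,0,0.38],[0.2,0.9,7,0,0.38],[0.2,0.9,11,0,0.38],[0.2,0.9,13,0,0.38],[0.2,0.9,13.8,0,0.38],[0.2,0.9,13.8,0,0.38],[0.2,0.9,13.8,0,0.38]])

```text
clock: 38.67
ee_pos: [0.3438, -0.2554, 0.0129]
tool_rot: [178.9, 0.4, 87.6]
force: [-0.2, -0.2, 0.8]
gripper_width: 0.381
```

Request:
play_rows(moves=[[0.4,0,0,0,0.38],[0.8,0,0,0,0.38],[1.2,0,0,0,0.38],[1.5,0,0,0,0.38],[1.8,0,0,0,0.38],[2.2,0,0,0,0.38],[2.7,0,0,0,0.38],[3.3,0,0,0,0.38],[3.9,0,0,0,0.38],[4.5,0,0,0,0.38],[5.1,0,0,0,0.38],[5.7,0,0,0,0.38],[6.3,0,0,0,0.38],[6.9,0,0,0,0.38],[7.5,0,0,0,0.38],[8.1,0,0,0,0.38],[8.6,0,0,0,0.38],[9.0,0,0,0,0.38],[9.3,0,0,0,0.38],[9.5,0,0,0,0.38]])

```text
clock: 41.18
ee_pos: [0.3477, -0.1603, 0.0122]
tool_rot: [178.9, 0.4, 87.6]
force: [-0.3, 0.1, 0.8]
gripper_width: 0.377
```

Run:
```python
from h import *
c=tins()
```

```text
tcp [ 0.3477 -0.1603  0.0122] yaw 87.64 clk 41.175
tin [201. 393.] 0.69 x y yaw iou [ 0.2459 -0.2915 31.0547  0.4891] off-line -0.3146
```

Run:
```python
from h import *
c=tins()
```

```text
tcp [ 0.3477 -0.1603  0.0122] yaw 87.64 clk 41.275
```

Run:
```python
from h import *
c=tins();save(c,"w8.png")
```

```text
tcp [ 0.3477 -0.1605  0.0123] yaw 87.63 clk 41.375
tin [303. 207.] 0.96 x y yaw iou [ 0.3463 -0.1222 -2.3963  0.9836] off-line -0.1431
```

View pics/w8.png

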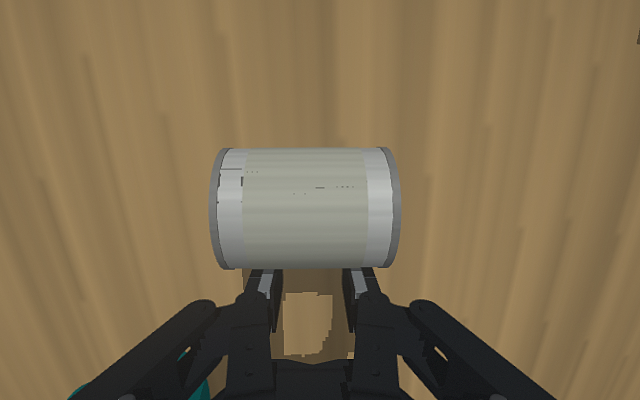

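Request:
play_rows(moves=[[0.3,0,0,0,0.38],[0.7,0,0,0,0.38],[1.2,0,0,0,0.38],[1.8,0,0,0,0.38],[2.4,0,0,0,0.38],[3.0,0,0,0,0.38],[3.7,0,0,0,0.38],[4.4,0,0,0,0.38],[5.1,0,0,0,0.38],[5.8,0,0,0,0.38],[6.5,0,0,0,0.38],[7.2,0,0,0,0.38],[7.9,0,0,0,0.38],[8.6,0,0,0,0.38],[9.2,0,0,0,0.38],[9.8,0,0,0,0.38],[10.3,0,0,0,0.38],[10.7,0,0,0,0.38],[11.0,0,0,0,0.38],[11.2,0,0,0,0.38]])

```text
clock: 43.98
ee_pos: [0.3523, -0.0485, 0.0114]
tool_rot: [178.9, 0.4, 87.6]
force: [0.3, -0.3, -0.1]
gripper_width: 0.376
```

Run:
```python
from h import *
c=tins()
```

```text
tcp [ 0.3523 -0.0485  0.0114] yaw 87.63 clk 43.975
tin [304. 212.] 0.93 x y yaw iou [ 0.3505 -0.0113 -2.3402  0.9881] off-line -0.0321
tin [633. 150.] 0.65 x y yaw iou [ 0.5613  0.0148 -1.6253  0.9634] off-line -0.0012
```

Request:
play_rows(moves=[[0.15,0,0,0,0.38],[0.35,0,0,0,0.38],[0.6,0,0,0,0.38],[0.85,0,0,0,0.38],[1.1,0,0,0,0.38],[1.35,0,0,0,0.38],[1.6,0,0,0,0.38],[1.85,0,0,0,0.38],[2.1,0,0,0,0.38],[2.3,0,0,0,0.38],[2.5,0,0,0,0.38],[2.66,0,0,0,0.38],[2.8,0,0,0,0.38],[2.92,0,0,0,0.38],[3.02,0,0,0,0.38],[3.1,0,0,0,0.38],[3.16,0,0,0,0.38],[3.2,0,0,0,0.38],[3.2,0,0,0,0.38]])

```text
clock: 46.45
ee_pos: [0.3536, -0.0165, 0.0112]
tool_rot: [178.9, 0.4, 87.6]
force: [0.8, -0.6, -0.6]
gripper_width: 0.381
```

Run:
```python
from h import *
c=tins()
```

```text
tcp [ 0.3536 -0.0165  0.0112] yaw 87.64 clk 46.45
tin [629. 206.] 0.64 x y yaw iou [ 0.5608  0.0141 -4.4755  0.9788] off-line -0.0019
tin [303. 213.] 0.6 x y yaw iou [ 0.352   0.0208 -2.097   0.9885] off-line 0.0001
```

Request:
play_rows(moves=[[-1,0,0,0,0.38],[-3,0,0,0,0.38],[-6,2,-3,0,0.38],[-9,5,-9,-0.02,0.38],[-10,8,-15,-0.02,0.38],[-10,10,-20,-0.02,0.38],[-10,10,-24,-0.02,0.38],[-10,10,-24,-0.02,0.38],[-10,10,-24,-0.02,0.38]])

```text
clock: 47.68
ee_pos: [0.4445, -0.119, 0.2526]
tool_rot: [179.0, 0.4, 88.8]
force: [-0.5, -0.7, -0.5]
gripper_width: 0.383
```

Run:
```python
from h import *
c=tins();save(c,"w9.png")
```

```text
tcp [ 0.4445 -0.119   0.2526] yaw 88.76 clk 47.675
tin [221.  54.] 0.7 x y yaw iou [ 0.352   0.0215 -2.5634  0.9707] off-line 0.0008
tin [411.  57.] 0.64 x y yaw iou [ 0.5604  0.0158 -0.4522  0.9831] off-line -0.0002
```

View pics/w9.png

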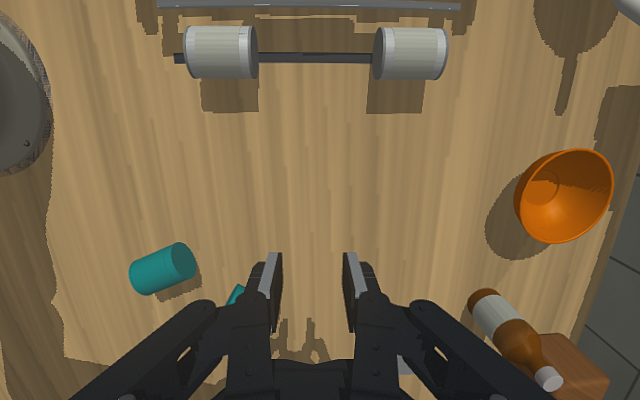

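Run:
```python
from h import *
c=cam("wrist");g=c["f"].astype(float).mean(2)
for x in (180,270,290,310,330,350,362):
    col=g[40:72,x]; w=np.clip(np.median(g[64:72,x])*.75-col,0,None); r=40+(w*np.arange(32)).sum()/w.sum(); p=at(c,[x,r],0)[0]; d=np.where(w>0)[0]+40
    print(x,round(r,1),d.min(),d.max(),p[:2].round(4),"model",round(.0185-.0227*(p[0]-.45),4))
```

```text
180 54.5 40 63 [0.2917 0.0257] model 0.0221
270 53.4 40 62 [0.401 0.023] model 0.0196
290 53.9 40 62 [0.4251 0.0219] model 0.0191
310 53.6 40 62 [0.4492 0.0217] model 0.0185
330 53.7 40 62 [0.4734 0.0211] model 0.018
350 54.0 40 63 [0.4976 0.0204] model 0.0174
362 54.2 40 63 [0.5122 0.02  ] model 0.0171
```

Run:
```python
from h import *
c=cam("wrist");g=c["f"].astype(int).mean(2)
for x in (180,275,310,345): print(x,g[38:72,x].astype(int).tolist())
print(at(c,[[310,50],[310,64]],0))
```

```text
180 [85, 86, 85, 85, 85, 86, 85, 86, 86, 86, 85, 87, 85, 89, 85, 63, 36, 51, 58, 58, 58, 59, 56, 59, 56, 50, 117, 140, 135, 135, 136, 135, 135, 135]
275 [83, 83, 83, 83, 83, 84, 83, 83, 83, 84, 83, 84, 83, 86, 61, 48, 66, 63, 64, 62, 63, 63, 62, 61, 51, 109, 127, 124, 124, 125, 124, 123, 124, 122]
310 [82, 82, 81, 81, 81, 82, 83, 81, 83, 82, 81, 82, 83, 85, 80, 45, 47, 54, 64, 64, 63, 63, 63, 62, 57, 98, 127, 129, 127, 128, 127, 127, 127, 127]
345 [80, 80, 81, 80, 81, 82, 80, 80, 81, 82, 80, 81, 80, 82, 81, 51, 45, 51, 65, 65, 65, 63, 62, 62, 58, 81, 119, 126, 123, 123, 123, 123, 123, 123]
[[ 4.49438314e-01  2.57068058e-02 -5.55111512e-17]
 [ 4.49065940e-01  1.00196468e-02  0.00000000e+00]]
```

Both tins are on the line (px (221,54) and (411,57)), within about 2 mm and 1.5°. Now back to the handle.

Request:
play_rows(moves=[[2,0,-3,-0.17,0.45],[6,0,-5,-0.34,0.45],[10,0.3,-5,-0.51,0.45],[14,0.5,-5,-0.68,0.45],[18,0.7,-5,-0.85,0.45],[22,0.9,-5,-1.02,0.45],[26,1.1,-5,-1.19,0.45],[30,1.2,-5,-1.36,0.45],[33,1.2,-5,-1.53,0.45],[35.3,1.2,-5,-1.57,0.45],[35.3,1.2,-4,-1.57,0.45],[35.3,1.2,-4,-1.57,0.45]])

```text
clock: 49.38
ee_pos: [0.4629, 0.2335, 0.2884]
tool_rot: [-179.5, 0.8, 178.7]
force: [0.8, -0.4, 0.2]
gripper_width: 0.45
```

Run:
```python
from h import *
c=cam("wrist");save(c,"w10.png");o=c["o"];print(o["ee_pos"],o["tool_rot"],o["gripper_width"],o["clock"])
print(proj(c,[[.397,.236,.185],[.457,.235,.185],[.517,.234,.185]]),go((.4568,.2345,.168),178.9))
```

```text
[0.46289191 0.23351538 0.28839585] [-179.53298913    0.77057982  178.68833607] 0.44986602446799173 49.375
[[315.22108668 125.23043326]
 [315.46079138 196.47361286]
 [315.6489798  257.5307023 ]] (array([ 0.81,  0.19, 12.11]), np.float64(-0.004))
```

View pics/w10.png

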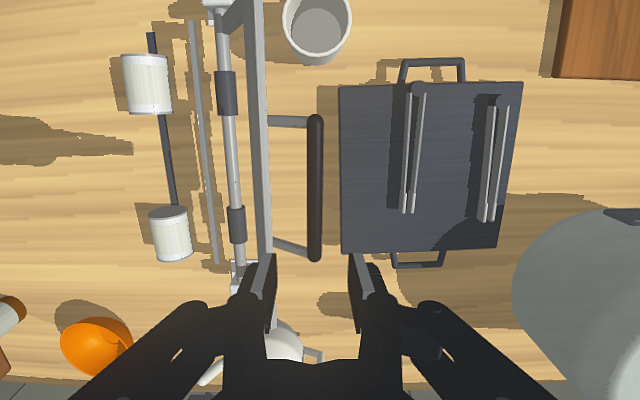

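Request:
play_rows(moves=[[0.8,0.2,4,0,0.45],[0.8,0.2,8,0,0.45],[0.8,0.2,11,0,0.45],[0.8,0.2,12.0,0,0.45],[0.8,0.2,12.0,0,0.45],[0.8,0.2,12.0,0,0.1],[0.8,0.2,12.0,0,0],[0.8,0.2,12.0,0,0],[0.8,0.2,12.0,0,0]])

```text
clock: 50.55
ee_pos: [0.4576, 0.2347, 0.171]
tool_rot: [-179.6, 1.0, 178.7]
force: [-0.8, -1.1, 6.0]
gripper_width: 0.135
```

Request:
play_rows(moves=[[0,-0.6,-0.5,0,0],[0,-2.1,-1.5,0,0],[0,-3.5,-2.3,0,0],[0,-5.1,-2.9,0,0],[0,-6.7,-3.4,0,0],[0,-8.4,-3.7,0,0],[0,-10.1,-3.9,0,0],[0,-11.7,-3.8,0,0],[0,-13.4,-3.6,0,0],[0,-15.1,-3.3,0,0],[0,-16.7,-2.8,0,0],[0,-16.7,-2.8,0,0]])

```text
clock: 52.05
ee_pos: [0.4531, 0.0659, 0.2007]
tool_rot: [-179.5, 1.0, 178.5]
force: [-2.0, -4.9, 4.7]
gripper_width: 0.136
```

Request:
play_rows(moves=[[0,-0.7,0.4,0,0],[0,-1.5,0.8,0,0],[0,-2.2,1.2,0,0],[0,-3.0,1.7,0,0],[0,-3.7,2.1,0,0],[0,-4.4,2.7,0,0],[0,-5.0,3.2,0,0],[0,-5.6,3.8,0,0],[0,-6.2,4.4,0,0],[0,-6.8,5.0,0,0],[0,-7.3,5.7,0,0],[0,-7.8,6.4,0,0],[0,-8.2,7.1,0,0],[0,-8.6,7.9,0,0],[0,-9.0,8.6,0,0],[0,-9.3,9.4,0,0],[0,-9.6,10.2,0,0],[0,-9.9,11.0,0,0],[0,-9.9,11.0,0,0]])

```text
clock: 54.42
ee_pos: [0.451, -0.0341, 0.0898]
tool_rot: [-179.5, 0.8, 178.5]
force: [-6.8, 0.2, -2.4]
gripper_width: 0.135
```

Request:
play_rows(moves=[[0,-0.05,0.3,0,0],[0,-0.1,0.6,0,0],[0,-0.15,0.9,0,0],[0,-0.2,1.1,0,0],[0,-0.2,1.3,0,0],[0,-0.2,1.4,0,0],[0,-0.2,1.5,0,0],[0,-0.2,1.5,0,0]])

```text
clock: 55.42
ee_pos: [0.4515, -0.0368, 0.0788]
tool_rot: [-179.4, 0.8, 178.5]
force: [-21.5, 1.0, 30.4]
gripper_width: 0.136
```

Request:
play_rows(moves=[[0,0,-0.3,0,0],[0,0,-0.3,0,0.2],[0,0,-0.3,0,0.4],[0,0,-0.3,0,0.45],[0,0,-0.3,0,0.45],[0,0,-3,0,0.45],[0,0,-8,0,0.45],[0,0,-14,0,0.45],[0,-4,-18,0,0.45],[0,-8,-18,0,0.45],[0,-8,-18,0,0.45],[0,-8,-18,0,0.45]])

```text
clock: 56.92
ee_pos: [0.4467, -0.1145, 0.2592]
tool_rot: [-179.5, 0.8, 178.4]
force: [-0.4, 0.1, 1.1]
gripper_width: 0.455
```

Run:
```python
from h import *
c=cam("wrist");s=cam("scene");tins();print(c["o"]["ee_pos"],c["o"]["clock"])
print(proj(c,[[.389,-.036,.089],[.509,-.038,.089]]))
b=cv2.resize(s["f"][140:300,180:400],None,fx=1.8,fy=1.8);a=cv2.resize(c["f"],(460,288))
cv2.imwrite("pics/m11.png",np.hstack([a[:, :400],b])[:,:,::-1])
```

```text
tcp [ 0.4467 -0.1141  0.2592] yaw 178.52 clk 57.025
tin [410.  87.] 0.86 x y yaw iou [ 0.3531 -0.0131  2.0096  0.2895] off-line -0.0338
tin [396. 252.] 0.64 x y yaw iou [ 5.59900e-01  5.60000e-03 -1.29115e+01  2.59200e-01] off-line -0.0104
[ 0.44665011 -0.11454093  0.25916769] 56.925
[[389.58908371 126.40799787]
 [381.86295048 233.37578949]]
```

View pics/m11.png

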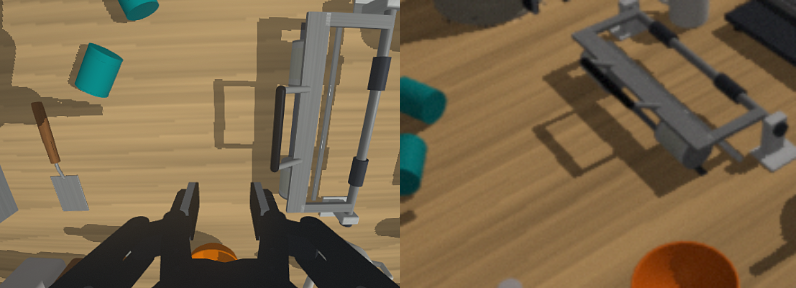

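Run:
```python
from h import *
c=cam("wrist");s=cam("scene")
for n,C in(("wrist",c),("scene",s)):
  R_=regions_of("tin1",n)
  for X,Y,A in((.352,.0212,-2.4),(.5604,.0157,-.9)):
    w=np.radians(A);k,q=np.cos(w),np.sin(w)
    P=proj(C,np.c_[X+k*_C[:,0]-q*_C[:,1],Y+q*_C[:,0]+k*_C[:,1],_C[:,2]]) if 0 else None
    import h
    D=h._C; P=proj(C,np.c_[X+k*D[:,0]-q*D[:,1],Y+q*D[:,0]+k*D[:,1],D[:,2]])
    m=min(R_,key=lambda r:np.linalg.norm(np.array(r["location"])-P.mean(0)))
    ys,xs=np.nonzero(m["mask"]); print(n,"pred box",P.min(0).round(1),P.max(0).round(1),"mask",xs.min(),ys.min(),xs.max(),ys.max(),round(m["conf"],2))
save(c,"w12.png",(360,10,520,300),2)
```

```text
wrist pred box [400.1  53.8] [455.4 121.2] mask 401 55 421 119 0.95
wrist pred box [386.8 216.7] [431.5 278.8] mask 388 217 404 275 0.59
scene pred box [279.2 163. ] [307.8 191.3] mask 281 169 302 190 0.45
scene pred box [320.7 201.3] [353.4 233.3] mask 321 207 353 233 0.62
```

View pics/w12.png

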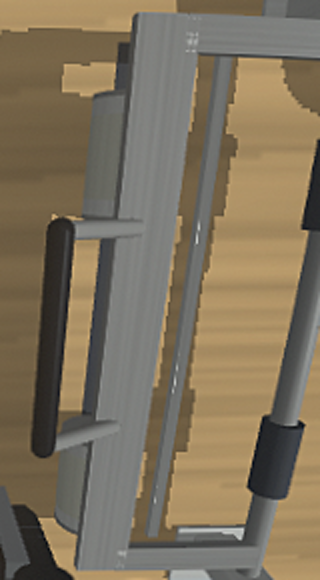

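The tin outlines match their pre-clamp poses to about a pixel, the bar is down on both tins, and the robot is clear. Handing in.

```bash
python3 -c "
from rig import *
print(finish_job())"
```

```text
the job is handed in; nothing more can be done
None
```

The job is done and handed in at about 57 s; the hand-in reports no verdict.

**What I did**
- I swung the bar over until it stayed open, then laid the loose tongs flat on the bare part of the griddle.
- Only two pale tins were present. I rolled both onto the dark line, ignoring the two turquoise look-alikes.
- The far tin kept a skew of about 8° when pushed, so I turned it straight with the open fingers, without pinching it.
- I swung the bar back down onto both tins and released it.

**Last checks**
- **Tins:** before clamping, both measured within about 2 mm of the line's centre and about 1.5° of its direction. After clamping, their visible near edges matched those poses to about 1–2 pixels. Full silhouette fits failed then because the bar hides most of each tin.
- **Line position:** two measurements of it differed by about 1.5 mm, which is within the stated calibration.
- **Bar force:** pressing the bar down peaked at about 30 N up and 21 N sideways at the wrist.
- **Tongs:** the last picture to show them, just before the bar was closed, had them flat on the griddle, clear of the spare pair.
- **Other things on the counter:** I did not re-measure these at the end, and no touches were noticed.

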